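Load a shaft into a V-block drilling jig, home against its stop

TASK

Pick the thicker, longer of the two aluminium shafts out of its wooden rest and lay it in the V-blocks of the drilling jig, short of the sprung plunger. Then slide it under the plunger until it is fully home, its end bottoming the feeler button of the stop; keep it pressed there for a full second with about 10 N on the stop itself, on top of the sliding drag (15 N would shift its setting), and let go, leaving it seated on both flanks of the V and home against the stop. Leave the other shaft and everything else on the bench where it is.

Things in the scene. Friction and masses are not known exactly. Their poses are not given: they have to be found in the camera images.
- shaft_center (a point): Centre of the shaft to load: plain aluminium round bar, 28 mm diameter, 170 mm long, about 0.25 kg, both ends alike with a tapered lead (12 mm long, down to 20 mm diameter). Its x axis runs along the bar. It starts lying level in a wooden rest, axis 48 mm above the bench; the rest's notched supports hold it 37 to 53 mm either side of the centre, the middle 74 mm is free to grip.
- shaft: The same shaft as a body; its origin is the same centre, x along the bar.
- thin_shaft_center (a point): Centre of the other shaft, not to be used: same metal, 18 mm diameter, 120 mm long, in a like wooden rest.
- rest_a: Wooden rest that holds the 28 mm shaft at the start; fixed. Origin under the centre of its base (110 x 64 x 10 mm), x along the shaft. Its two supports reach about 45 mm high.
- rest_b: Wooden rest of the thin shaft; fixed, same size and axes.
- jig: Dark steel drilling jig, fixed: base plate x = -121 to 103 mm, 84 mm wide (y), 12 mm thick. Origin at bench level under the groove's axis; x runs along the groove from the open front (-x) to the stop (+x), z up. Two 90-degree V supports, 46 mm high, stand at x = -115 to -90 and 10 to 50 mm; between them a gap down to the base plate leaves room for fingers. 
- flank_left: The +y sloping flanks (both supports) of the V, ground and oiled steel, low friction (about 0.2); origin and axes those of the jig.
- flank_right: The -y sloping flanks (both supports) of the V; origin and axes those of the jig.
- plunger (a joint): Lift (m) of the sprung plunger under the bridge, which ends in a small free-turning roller (10 mm across): 0 free, 2 mm when the 28 mm shaft is under it. Free, the roller hangs 2 mm below the top of a seated shaft; it pushes down with 2 N free and 3 N at 2 mm, so sliding the shaft under it takes a few newtons: a first rise of force is the plunger, not the stop.
- stop: Upright steel plate 10 x 50 x 56 mm at the +x end of the jig, fixed to it; origin at its centre (jig x = 95 mm, 40 mm up), axes those of the jig. It carries the stop: a screw sleeve on the groove's axis with a 14 mm flat feeler button facing the front. The screw is set differently each time and not measured: the button's bottomed face lies somewhere at jig x = 56 to 74 mm.
- feeler (a joint): How far (m) the stop's feeler button is pushed in: 0 free, 4 mm bottomed on the solid stop. Its own spring is weak (0.2 to 0.5 N); bottomed it is rigid. Only a shaft end pushed home bottoms it.
- tape_measure: Black tape measure, 66 x 36 x 62 mm; origin at the centre of its underside. Leave alone.
- pulley: Aluminium pulley, 68 mm across, 20 mm high. Leave alone.
- collar: Small steel collar, 26 mm across, 12 mm high, between the jig and the rests. Leave alone.
- screwdriver: Screwdriver lying on the left. Leave alone.
- brush: Brush lying on the right. Leave alone.
- red_bin: Red two-cell parts bin, 130 x 100 x 55 mm. Leave alone.
- oil_bottle: White oil bottle, 44 mm across, 120 mm high. Leave alone.
- hex_key: Dark hex key lying near the robot. Leave alone.
- lay_point (a point): Point on the groove's axis at jig x = -58 mm, 50 mm above the bench; axes those of the jig. The 28 mm shaft seated on the flanks has its axis on this line; with its centre here (or up to 3 mm nearer the front) it can be let straight down: it lies in both V's, its leading end 10 mm clear of the bridge and 20 mm short of touching the plunger.
- bridge (a point): Middle of the bridge over the groove, jig x = 42 mm, 84 mm above the bench; 10 mm wide along the groove, posts 8 mm thick at y = +-32 mm, plunger and its collar up to 94 mm above the bench.
Mind the look-alikes: they are no part of the job. What is shaped like the rest_a but pink or purple is not meant.

How it is judged:
On the way, in this order (a step that is already met when the one before it is completed fails the run):
1. the 28 mm shaft is lifted out of its rest (height (world z) of shaft_center above 0.065 m and contact force between shaft and rest_a below 0.05 N), for 0.1 s.
2. the shaft lies in the V's on both flanks, along the groove, its centre still at jig x below -47 mm (short of the plunger), feeler free (contact force between shaft and flank_left above 0.2 N and contact force between shaft and flank_right above 0.2 N and angle between the x axis of shaft and the x axis of jig, either way round below 0.05 rad and x of shaft_center in the frame of jig below -0.047 m and value of joint feeler below 0.001 m), for 0.1 s.
3. the shaft is pressed against the stop with more than 6.5 N for 0.8 s (contact force between shaft and stop above 6.5 N and value of joint feeler above 0.003 m and value of joint plunger above 0.0005 m), for 0.8 s.
At the end, for the whole second after the job is handed in: The 28 mm shaft rests on both flanks of the V (at least 0.5 N on each), its axis within 0.03 rad of the groove, under the plunger (lifted by more than 0.5 mm), its end keeping the feeler button pushed in by more than 2.5 of its 4 mm (within 1.5 mm of the solid stop), at rest (contact force between shaft and flank_left above 0.5 N and contact force between shaft and flank_right above 0.5 N and angle between the x axis of shaft and the x axis of jig, either way round below 0.03 rad and value of joint feeler above 0.0025 m and value of joint plunger above 0.0005 m and linear speed of shaft below 0.01 m/s); the robot touches nothing.
It fails at once if the shaft is rammed against the stop with more than 15 N (contact force between shaft and stop above 15 N).
It fails at once if the thin shaft is moved by more than 20 mm (distance of thin_shaft_center from where it was at the start of the episode above 0.02 m).
It fails at once if another thing on the bench is moved by more than 20 mm (distance of any of tape_measure, pulley, collar, screwdriver, brush, red_bin, oil_bottle, hex_key from where it was at the start of the episode above 0.02 m).
It also fails if it takes over 70 s, if anything falls off the work surface, if the arm or the gripper's body presses on something with over 40 N, if the wrist force passes 120 N, or if a joint passes its speed limit or range.

ROBOT

A 7-joint arm with a two-finger parallel gripper is mounted at the origin on the work surface. World frame = base frame: x ahead of the robot, y to its left, z up, the work surface at z = 0. Lengths are in m, angles in rad, forces in N, time in s.
With the tool pointing down it reaches from about 0.4 to 0.875 m from the base axis. Payload 19.3 kg.
Tool frame: the origin (TCP) lies midway between the tips of the shut fingers; the grasp point (between the pads) lies 19 mm behind it (bot.tcp_to_grasp is the distance from the TCP to the grasp point, in m); z points along the fingers, y is the direction in which the jaws open and shut (so a half turn about z gives the same grasp; the last joint's range is limited). The gripper opens to 85 mm and grips with 20 to 120 N. Pads are 22 mm wide; open, the fingers measure 114 mm over their backs; the gripper's body (76 mm by 85 mm) begins 54 mm behind the grasp point. The pads swing forward as they close: fully open they stand 13 mm farther back than shut.
Start: joints at [1.104, 0.521, -0.036, 1.599, 0.021, 1.021, -0.113], TCP at [0.242, -0.576, 0.231] pointing down, gripper open.
Joint ranges: [-2.91, 2.91], [-0.3, 2.13], [-1.5, 1.42], [0.17, 2.43], [-1.26, 4.41], [0.16, 1.93], [-2.52, 2.52]. Speed limits (rad/s): [1.89, 1.89, 2.39, 2.39, 3.01, 3.01, 3.01].

INTERFACE

Orientations are given as [roll, pitch, yaw] about the fixed x, y, z axes, in that order (R = Rz(yaw) Ry(pitch) Rx(roll)).
In Python, from workcell import bot gives the robot as it stands. The module is installed in compiled form; this text tells all that it offers.
- The arm moves only by the tool drive_tool, never from a script. Its argument "series" is a list of rows, each a list of 5 numbers: the opening in per cent of the stroke, from 0 (shut) to 100 (fully open), then the shift along the world's x, y, z in m, then the turn about the world's z in rad. A call has 1 to 12 rows; each row shifts and turns the pose as measured when the row begins; what a row does not reach is not made up. A row lasts 1/10 s, in which the tool goes at most 50 mm and 8.59 degrees, less where a joint would pass 70% of its speed; a pose out of reach is approached as far as the arm can. A call with a gripper value outside its range is refused whole. The fingers move at their own pace and stop on an object; "newtons" is the grip in N (left out, the last holds). Time passes only in rows, so rows that do not move let the fingers close. It gives the time, the measured TCP pose, the force and the opening at its end, in the units of the state.
- bot.observe(): the state, without advancing time (a new reading comes with each control period).
- bot.grab_frame(name): name is "side" or "top" or "wrist"; returns the picture (384x512x3 uint8, red, green, blue); there is no depth.
- bot.camera_info(name): a dict with "fx", "fy", "cx", "cy" (pixels), "cam_to_world" (4x4, takes a point from camera to world coordinates). Camera axes: x right, y down, z forward; pixel columns grow to the right and rows downward; lengths in m; the calibration is good to about 2 mm. A picture is of the moment at which its call begins: read the wrist's pose just before it. camera_info takes no time and is no camera call; for the wrist camera it gives the pose at the moment of the call.
- bot.job_done(): hands the job in, once; it reports no verdict.
Trained networks look in the newest picture that a camera, given by its name, has taken for a name from the list of things; names that differ only in an ending like _2 or _b are one class to them, and where a whole thing is asked for, a point or a joint stands for the part that bears it (a point fixed in the world has none). Each returns a list of dicts, best first, with "conf" (0 to 1); they miss things now and then, are a little off and sometimes report something else, mostly with a low value. They report only what shows in the picture. A call takes as long as a camera call. They do not tell look-alikes from the thing itself.
- bot.masks_of(camera, target): "mask" (384x512 bool, what is visible of it) and "point" ([column, row] in pixels, amid what is visible of it).
The state is a dict: "clock": time; "qpos": joint angles; "qd": joint speeds; "joint_efforts": joint torques, N m; "position": TCP position; "tool_rot": TCP orientation; "force": force on the tool from outside, world axes, zero at the start; "moment": the same for the moment, N m; "grip_width": finger opening in m.
Only numpy, scipy, OpenCV 4.12 (cv2) and the standard library are available. Lean on these libraries where they do the work, as an engineer would, in place of code of your own. Each camera call takes 0.05 s, during which the arm holds its last target.

## Working session

There is one attempt and no reset: what is moved stays moved. The work goes in short steps, Python scripts to look and compute and a tool call to move; the robot and the scene stay as the last step left them, time stands still between calls to the robot, and variables do not carry over. Pictures are saved under pics/ and viewed, and the job is handed in when it is done.

Besides the shell and the picture viewer there is one more tool, called after ">>>" as a command line: name --pt "numbers of a row" for each row, then --argument value for the rest. drive_tool: Moves the arm, as the interface text tells. Its arguments: {"type":"object","properties":{"series":{"type":"array","items":{"type":"array","items":{"type":"number"}}},"newtons":{"type":"number"}},"required":["series"]}

```bash
mkdir -p pics; python3 - <<'E'
from workcell import bot
import cv2
print(bot.observe())
for n in ("top","side","wrist"):
    im=bot.grab_frame(n); cv2.imwrite(f"pics/{n}0.png",im[:,:,::-1])
    print(n,bot.camera_info(n))
E
```

```text
{'clock': 0.0, 'qpos': array([ 1.10379113,  0.52203031, -0.03630105,  1.59999063,  0.02118586,
        1.02110736, -0.11281632]), 'qd': array([ 1.16350421e-03, -9.15068760e-04,  2.26989231e-03, -2.12921561e-03,
        3.03237072e-04, -3.96985516e-05, -8.86643704e-04]), 'joint_efforts': array([-1.17417432e-03, -9.27132940e+01,  1.97933257e+00, -3.69943821e+01,
        1.78929884e-02,  8.14141065e-03,  4.41155976e-05]), 'position': array([ 0.241372  , -0.57614745,  0.23072209]), 'tool_rot': array([-3.14044451e+00,  8.33756197e-05,  3.96748401e-01]), 'force': array([0.38428643, 0.51768084, 0.42747101]), 'moment': array([ 0.02558418, -0.03618499, -0.00789955]), 'grip_width': 0.08558624824473478}
top {'fx': 490.5539706336902, 'fy': 490.5539706336902, 'cx': 259.6195992358577, 'cy': 190.2203257221191, 'cam_to_world': array([[ 0.00578826, -0.99019216,  0.13959218,  0.34058231],
       [-0.99995907, -0.00670222, -0.00607818, -0.01134739],
       [ 0.00695414, -0.13955128, -0.99019043,  1.68070211],
       [ 0.        ,  0.        ,  0.        ,  1.        ]])}
side {'fx': 406.96746926691577,
[... 204 characters left out ...]
 7.51860984e-01, -6.59158545e-01,
         6.72435141e-01],
       [-1.72970496e-04, -6.59231338e-01, -7.51940166e-01,
         8.60979158e-01],
       [ 0.00000000e+00,  0.00000000e+00,  0.00000000e+00,
         1.00000000e+00]])}
wrist {'fx': 335.21675627148244, 'fy': 335.21675627148244, 'cx': 261.27629279677524, 'cy': 191.48517207673993, 'cam_to_world': array([[ 3.85606251e-01, -8.76396036e-01, -2.88509632e-01,
         3.15179319e-01],
       [-9.22663307e-01, -3.66435963e-01, -1.20071254e-01,
        -5.45023106e-01],
       [-4.90334053e-04,  3.12497477e-01, -9.49918463e-01,
         3.72677553e-01],
       [ 0.00000000e+00,  0.00000000e+00,  0.00000000e+00,
         1.00000000e+00]])}
```

View pics/top0.png

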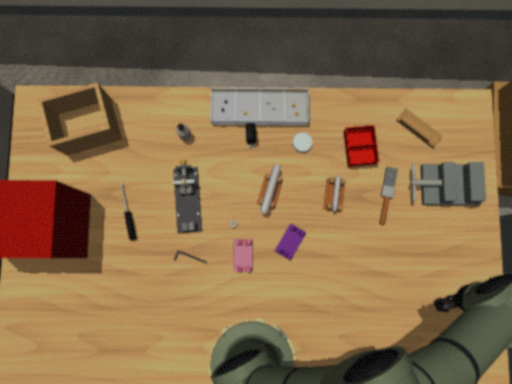

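View pics/side0.png

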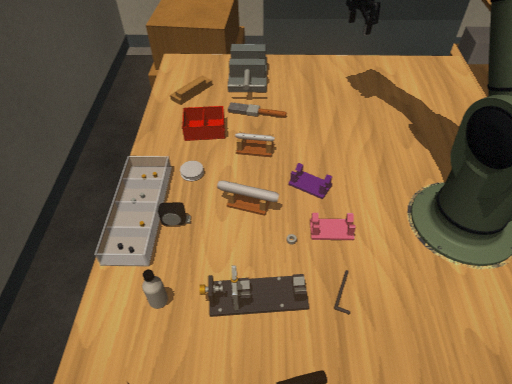

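```bash
python3 - <<'E'
from workcell import bot
import cv2,numpy as np
for t in ("shaft","rest_a","jig","stop","thin_shaft_center","bridge","plunger"):
  for c in ("top","side"):
    try: r=bot.masks_of(c,t)
    except Exception as e: print(t,c,e); continue
    for d in r:
        m=d["mask"]; ys,xs=np.nonzero(m)
        print(t,c,round(d["conf"],2),np.round(d["point"]),m.sum(),(xs.min(),xs.max(),ys.min(),ys.max()) if len(xs) else 0)
E
```

```text
shaft top 0.9 [270. 191.] 442 (np.int64(261), np.int64(280), np.int64(165), np.int64(213))
shaft top 0.18 [274. 186.] 400 (np.int64(257), np.int64(283), np.int64(173), np.int64(209))
rest_a top 0.85 [330. 192.] 448 (np.int64(323), np.int64(344), np.int64(178), np.int64(211))
rest_a top 0.85 [290. 239.] 563 (np.int64(276), np.int64(304), np.int64(225), np.int64(259))
rest_a top 0.81 [241. 255.] 622 (np.int64(232), np.int64(252), np.int64(239), np.int64(271))
rest_a top 0.66 [273. 189.] 281 (np.int64(257), np.int64(282), np.int64(175), np.int64(208))
rest_a side 0.87 [255. 146.] 518 (np.int64(237), np.int64(272), np.int64(139), np.int64(156))
rest_a side 0.78 [329. 227.] 994 (np.int64(310), np.int64(355), np.int64(213), np.int64(239))
rest_a side 0.68 [308. 179.] 816 (np.int64(290), np.int64(331), np.int64(164), np.int64(198))
rest_a side 0.61 [248. 202.] 619 (np.int64(227), np.int64(268), np.int64(193), np.int64(214))
rest_a side 0.43 [341. 294.] 171 (np.int64(335), np.int64(349), np.int64(270), np.int64(313))
jig top 0.94 [188. 199.] 1624 (np.int64(173), np.int64(201), np.int64(162),
[... 490 characters left out ...]
t64(240))
thin_shaft_center side 0.7 [256. 137.] 208 (np.int64(236), np.int64(273), np.int64(133), np.int64(140))
thin_shaft_center side 0.68 [252. 187.] 614 (np.int64(219), np.int64(278), np.int64(182), np.int64(201))
thin_shaft_center side 0.42 [156. 293.] 681 (np.int64(143), np.int64(167), np.int64(270), np.int64(308))
bridge top 0.55 [186. 203.] 1638 (np.int64(173), np.int64(201), np.int64(160), np.int64(233))
bridge side 0.56 [254. 296.] 3711 (np.int64(200), np.int64(309), np.int64(265), np.int64(316))
bridge side 0.41 [308. 381.] 402 (np.int64(279), np.int64(326), np.int64(371), np.int64(383))
plunger side 0.48 [291. 240.] 82 (np.int64(287), np.int64(296), np.int64(234), np.int64(243))
```

```bash
cat > h.py <<'E'
from workcell import bot
import cv2,numpy as np
def ray(info,uv,z):
    uv=np.atleast_2d(uv).astype(float); T=info["cam_to_world"]
    d=np.c_[(uv[:,0]-info["cx"])/info["fx"],(uv[:,1]-info["cy"])/info["fy"],np.ones(len(uv))]@T[:3,:3].T
    o=T[:3,3]; s=(z-o[2])/d[:,2]; return o+d*s[:,None]
def proj(info,P):
    T=info["cam_to_world"]; p=(np.atleast_2d(P)-T[:3,3])@T[:3,:3]
    return np.c_[p[:,0]/p[:,2]*info["fx"]+info["cx"],p[:,1]/p[:,2]*info["fy"]+info["cy"]]
def rect(mask,info,z):
    ys,xs=np.nonzero(mask); P=ray(info,np.c_[xs,ys],z)[:,:2]
    return cv2.minAreaRect((P*1000).astype(np.float32))
E
python3 - <<'E'
from h import *
ci=bot.camera_info("top")
print(bot.observe()["clock"])
im=bot.grab_frame("top")
for t,z,k in (("shaft",.048,0),("jig",.012,0),("rest_a",.01,1)):
    r=bot.masks_of("top",t)
    print(t,[rect(d["mask"],ci,z) for d in r])
a=cv2.resize(im[150:270,160:360],None,fx=4,fy=4,interpolation=cv2.INTER_CUBIC); cv2.imwrite("pics/c1.png",a[:,:,::-1])
s=bot.grab_frame("side")
a=cv2.resize(s[120:320,190:370],None,fx=3.,fy=3.,interpolation=cv2.INTER_CUBIC); cv2.imwrite("pics/c2.png",a[:,:,::-1])
E
```

```text
0.85
shaft [((576.702880859375, -57.02210998535156), (30.23386001586914, 167.66587829589844), 73.70880126953125)]
jig [((555.2644653320312, 227.8448028564453), (252.35269165039062, 88.08665466308594), 6.339559555053711)]
rest_a [((400.8369140625, -126.079345703125), (64.83607482910156, 111.1691665649414), 60.22578048706055), ((564.685546875, -276.3741149902344), (63.582435607910156, 111.71483612060547), 82.63479614257812), ((560.8662109375, -457.2232971191406), (46.32406997680664, 201.01199340820312), 77.0135269165039), ((574.2107543945312, -56.79414367675781), (64.8541488647461, 112.08779907226562), 74.5290298461914), ((355.1031494140625, 36.61457061767578), (107.2000503540039, 60.785057067871094), 0.4721360206604004)]
```

View pics/c1.png

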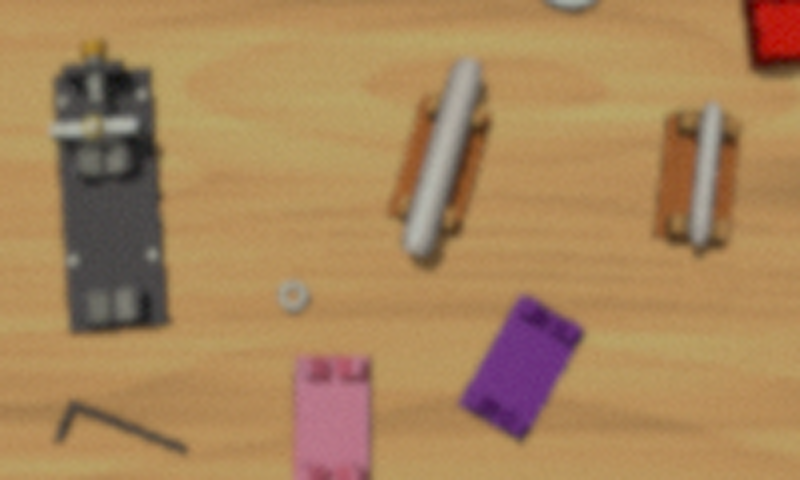

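View pics/c2.png

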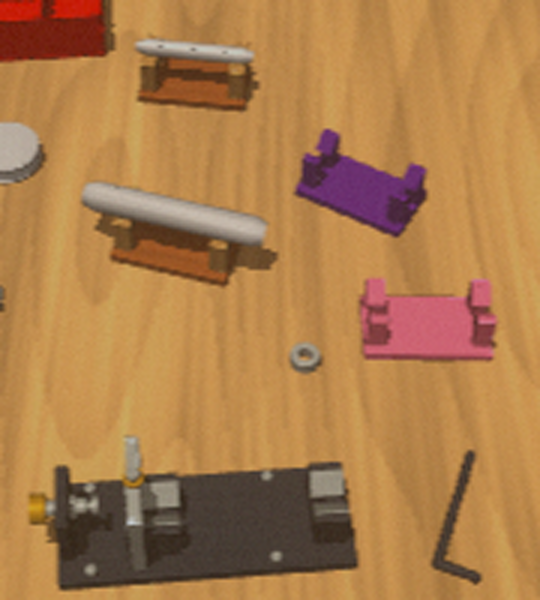

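The candidates are the long thick shaft in a wooden rest at top px (270,190) and the thin shaft in a wooden rest at (336,193). The pink (241,255) and purple (290,239) empty rests are decoys. I choose (270,190): it measures 168 x 30 mm, matching the description. The thin one is clearly shorter. The jig is at (188,199), with its stop pointing away from the robot.

>>> drive_tool --pt "100 0.028 0.0432 0 -0.057" --pt "100 0.028 0.0432 0 -0.057" --pt "100 0.028 0.0432 0 -0.057" --pt "100 0.028 0.0432 0 -0.057" --pt "100 0.028 0.0432 0 -0.057" --pt "100 0.028 0.0432 0 -0.057" --pt "100 0.028 0.0432 0 -0.057" --pt "100 0.028 0.0432 0 -0.057" --pt "100 0.028 0.0432 0 -0.057" --pt "100 0.028 0.0432 0 -0.057" --pt "100 0.028 0.0432 0 -0.057" --pt "100 0.028 0.0432 0 -0.057" --newtons 40

```text
clock: 2.3
position: [0.5632, -0.0716, 0.2325]
tool_rot: [3.139, -0.002, -0.326]
force: [0.5, -0.5, -0.6]
grip_width: 0.0857
```

```bash
python3 - <<'E'
from h import *
o=bot.observe(); print(o["clock"],o["position"],o["tool_rot"])
im=bot.grab_frame("wrist"); ci=bot.camera_info("wrist"); cv2.imwrite("pics/w1.png",im[:,:,::-1])
for t,z in (("shaft",.048),("rest_a",.01)):
    for d in bot.masks_of("wrist",t): print(t,d["conf"],d["point"],rect(d["mask"],ci,z))
E
```

```text
2.3 [ 0.5632045  -0.07161728  0.23250327] [ 3.13877853e+00 -2.16014800e-03 -3.26237925e-01]
shaft 0.63 [246.2, 150.7] ((576.8955078125, -47.85824966430664), (29.357601165771484, 175.27328491210938), 74.46308898925781)
rest_a 0.95 [440.4, 98.2] ((562.3318481445312, -272.8544616699219), (79.91881561279297, 119.19468688964844), 83.3401870727539)
rest_a 0.76 [344.3, 265.7] ((395.49456787109375, -114.7826919555664), (76.98811340332031, 136.77862548828125), 60.27197265625)
rest_a 0.71 [235.5, 326.5] ((352.56591796875, 44.186676025390625), (131.24319458007812, 71.9146957397461), 0.3082031309604645)
rest_a 0.57 [259.6, 150.3] ((572.2427368164062, -46.63367462158203), (64.4637680053711, 120.89891052246094), 74.72452545166016)
```

View pics/w1.png

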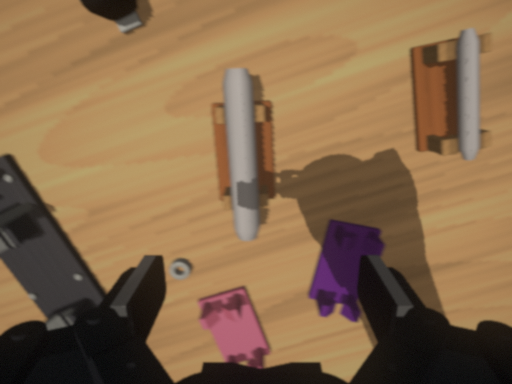

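```bash
python3 - <<'E'
from h import *
for k in range(2):
    o=bot.observe(); print(o["clock"],o["position"],o["tool_rot"])
    ci=bot.camera_info("wrist"); im=bot.grab_frame("wrist"); 
    for t,z in (("shaft",.048),("rest_a",.01)):
        for d in bot.masks_of("wrist",t): print(t,d["conf"],d["point"],rect(d["mask"],ci,z))
    cv2.imwrite("pics/w2.png",im[:,:,::-1])
ci=bot.camera_info("top"); im=bot.grab_frame("top"); cv2.imwrite("pics/t2.png",cv2.resize(im[140:270,150:360],None,fx=3.8,fy=3.8)[:,:,::-1])
for d in bot.masks_of("top","shaft"): print("top",d["conf"],rect(d["mask"],ci,.048))
E
```

```text
2.45 [ 0.56350369 -0.06992674  0.2319374 ] [ 3.13967002e+00 -1.42908591e-03 -3.18823495e-01]
shaft 0.58 [245.8, 149.8] ((572.909912109375, -57.27302932739258), (27.61379623413086, 174.035888671875), 74.18737030029297)
shaft 0.17 [123.8, 12.6] ((730.8602294921875, 7.616144180297852), (50.826480865478516, 24.28582000732422), 71.70243072509766)
rest_a 0.94 [344.7, 264.6] ((390.07281494140625, -123.95187377929688), (75.14952087402344, 136.45074462890625), 60.05184555053711)
rest_a 0.9 [439.9, 98.3] ((557.3402709960938, -282.79058837890625), (81.53585052490234, 119.92501068115234), 82.82667541503906)
rest_a 0.69 [235.9, 326.2] ((349.1251220703125, 35.931427001953125), (132.02316284179688, 73.52106475830078), 0.506827175617218)
rest_a 0.59 [260.4, 150.4] ((568.4449462890625, -55.527862548828125), (65.29422760009766, 120.88081359863281), 73.80260467529297)
2.6 [ 0.56193326 -0.07442125  0.23226598] [ 3.13821436e+00 -1.57762375e-03 -3.24339127e-01]
shaft 0.77 [238.8, 148.9] ((573.0968017578125, -57.41233825683594), (27.640134811401367, 173.65879821777344), 74.2838134765625)
shaft 0.49 [53.3, 320.5] ((512.0115966796875, 220.5194854736328), (119.21495056152344, 20.687660217285156), 4.928746700286865)
rest_a 0.87 [232.8, 326.4] ((349.1093444824219, 35.5367317199707), (133.04124450683594, 73.03759002685547), 0.44614163041114807)
rest_a 0.81 [342.2, 265.7] ((390.9330139160156, -124.25492858886719), (74.61109161376953, 134.76220703125), 59.98029708862305)
rest_a 0.8 [436.3, 97.3] ((557.3477783203125, -282.55413818359375), (80.71138000488281, 120.70743560791016), 83.31181335449219)
rest_a 0.67 [256.7, 153.8] ((568.0808715820312, -56.327354431152344), (64.24272918701172, 120.86894226074219), 73.98451232910156)
top 0.68 ((492.94757080078125, 422.1769714355469), (191.5682830810547, 31.751863479614258), 17.268205642700195)
top 0.37 ((550.9219970703125, 223.84765625), (245.2263946533203, 84.89473724365234), 5.5601396560668945)
```

>>> drive_tool --pt "100 0.012 0.015 -0.04 0.042" --pt "100 0 0 -0.03 0" --pt "100 0 0 0 0" --pt "100 0 0 0 0"

```text
clock: 3.25
position: [0.575, -0.061, 0.1628]
tool_rot: [3.139, -0.005, -0.285]
force: [-0.3, -0.1, 0.2]
grip_width: 0.0853
```

```bash
python3 - <<'E'
from h import *
for k in range(2):
    o=bot.observe(); print(o["clock"],o["position"],o["tool_rot"],o["force"])
    ci=bot.camera_info("wrist"); im=bot.grab_frame("wrist"); 
    for t,z in (("shaft",.048),):
        for d in bot.masks_of("wrist",t): print(t,d["conf"],d["point"],rect(d["mask"],ci,z))
cv2.imwrite("pics/w3.png",im[:,:,::-1])
E
```

```text
3.25 [ 0.57502464 -0.06099506  0.16280473] [ 3.1394848  -0.00538645 -0.28466861] [-0.26227464 -0.09307574  0.18424883]
shaft 0.75 [258.7, 178.2] ((571.9202270507812, -56.626243591308594), (28.764734268188477, 175.4954071044922), 74.35838317871094)
3.35 [ 0.57518445 -0.06115509  0.16333633] [ 3.13957509 -0.0064021  -0.28487702] [-0.3238246   0.32757017  0.65954359]
shaft 0.6 [257.1, 179.0] ((572.0079345703125, -56.742435455322266), (27.231918334960938, 175.65310668945312), 74.2888412475586)
shaft 0.3 [24.4, 290.6] ((546.2262573242188, 151.89707946777344), (66.92955780029297, 128.0712432861328), 60.2162971496582)
```

View pics/w3.png

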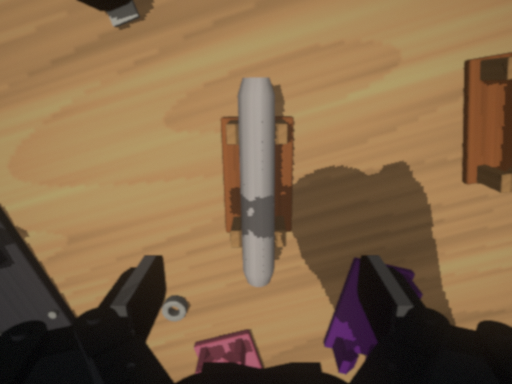

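>>> drive_tool --pt "100 0 0.004 -0.04 0.01" --pt "100 0 0 -0.04 0" --pt "100 0 0 -0.03 0" --pt "100 0 0 -0.015 0" --pt "100 0 0 0 0" --pt "100 0 0 0 0"

```text
clock: 4.05
position: [0.5796, -0.0577, 0.0417]
tool_rot: [-3.141, -0.019, -0.276]
force: [0.3, 0.3, 1.0]
grip_width: 0.0852
```

```bash
python3 - <<'E'
from h import *
o=bot.observe(); print(o["clock"],o["position"],o["tool_rot"],o["force"])
im=bot.grab_frame("wrist"); cv2.imwrite("pics/w4.png",im[:,:,::-1])
E
```

```text
4.05 [ 0.57958547 -0.05774635  0.04172341] [-3.14054328 -0.01894895 -0.27579464] [0.34135096 0.2809374  0.981246  ]
```

View pics/w4.png

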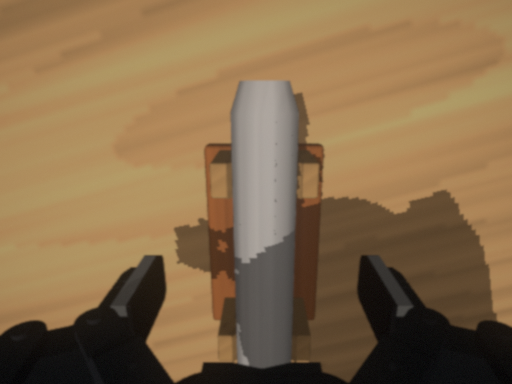

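>>> drive_tool --pt "100 -0.004 0.001 -0.008 0" --pt "100 -0.001 0 -0.006 0" --pt "100 0 0 0 0" --pt "100 0 0 0 0"

```text
clock: 4.5
position: [0.5759, -0.0569, 0.0299]
tool_rot: [-3.139, -0.024, -0.276]
force: [-0.8, 0.0, -0.1]
grip_width: 0.0858
```

>>> drive_tool --pt "0 0 0 -0.001 0" --pt "0 0 0 0 0" --pt "0 0 0 0 0" --pt "0 0 0 0 0" --pt "0 0 0 0 0" --pt "0 0 0 0 0" --newtons 40

```text
clock: 5.1
position: [0.5759, -0.058, 0.0296]
tool_rot: [-3.14, -0.024, -0.277]
force: [-1.7, 0.8, -0.4]
grip_width: 0.0268
```

>>> drive_tool --pt "0 0 0 0.015 0" --pt "0 0 0 0.03 0" --pt "0 0 0 0.03 0" --pt "0 0 0 0.03 0" --pt "0 0 0 0.02 0" --pt "0 0 0 0 0" --pt "0 0 0 0 0"

```text
clock: 5.8
position: [0.5743, -0.0568, 0.1633]
tool_rot: [-3.139, -0.023, -0.276]
force: [0.2, 0.1, -3.1]
grip_width: 0.0267
```

```bash
python3 - <<'E'
from h import *
o=bot.observe(); print(o["clock"],o["position"],o["tool_rot"],o["force"],o["moment"],o["grip_width"])
im=bot.grab_frame("side"); cv2.imwrite("pics/s5.png",cv2.resize(im[100:330,130:400],None,fx=2.6,fy=2.6)[:,:,::-1])
im=bot.grab_frame("wrist"); cv2.imwrite("pics/w5.png",im[:,:,::-1])
E
```

```text
5.8 [ 0.57430559 -0.05683421  0.16330834] [-3.13943762 -0.02343498 -0.27578165] [ 0.172009    0.12700054 -3.08821257] [-0.04348328  0.07286946  0.01211892] 0.026663037503886874
```

View pics/s5.png

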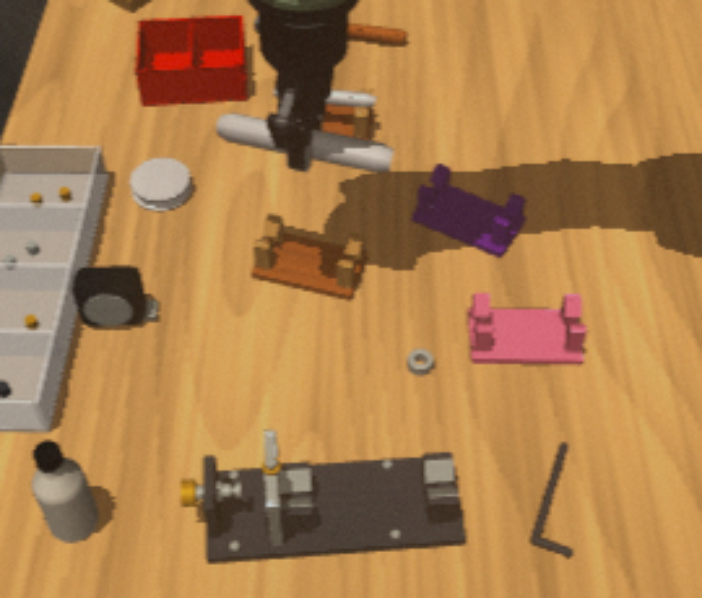

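View pics/w5.png

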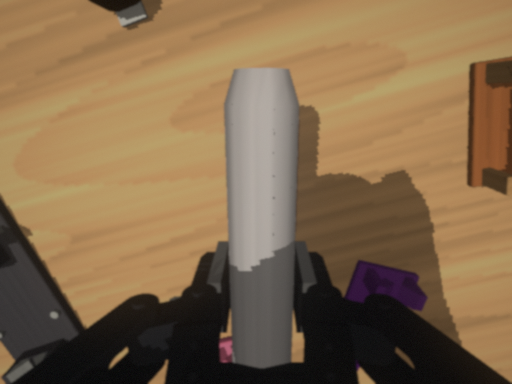

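```bash
python3 - <<'E'
from h import *
ci=bot.camera_info("top")
c=np.array([[57,75],[72,330],[167,322],[152,70]])/4+[160,150]
P=ray(ci,c,.012); print(P)
ax=(P[0]-P[1])+(P[3]-P[2]); print(np.arctan2(ax[1],ax[0]))
u=ax[:2]/np.linalg.norm(ax[:2])
f=(P[1]+P[2])[:2]/2+u*.121; b=(P[0]+P[3])[:2]/2-u*.103; print(f,b,(f+b)/2)
E
```

```text
[[0.64868918 0.27357708 0.012     ]
 [0.42920304 0.25428098 0.012     ]
 [0.4364696  0.17397911 0.012     ]
 [0.65365699 0.19175651 0.012     ]]
0.0846967058454831
[0.55340258 0.2243661 ] [0.5485423  0.22395346] [0.55097244 0.22415978]
```

>>> drive_tool --pt "0 -0.006 0.02 0.005 0.03" --pt "0 -0.0105 0.035 0 0.045" --pt "0 -0.0105 0.035 0 0.045" --pt "0 -0.0105 0.035 0 0.045" --pt "0 -0.0105 0.035 0 0.045" --pt "0 -0.0105 0.035 0 0.045" --pt "0 -0.0105 0.035 0 0.045" --pt "0 -0.0105 0.03 0 0.045" --pt "0 -0.006 0.016 0 0.02" --pt "0 0 0 0 0" --pt "0 0 0 0 0" --pt "0 0 0 0 0"

```text
clock: 7.1
position: [0.4751, 0.2315, 0.1578]
tool_rot: [3.139, -0.006, 0.112]
force: [0.1, 0.1, -3.9]
grip_width: 0.0267
```

```bash
python3 - <<'E'
from h import *
o=bot.observe(); print(o["clock"],o["position"],o["tool_rot"],o["force"],o["moment"],o["grip_width"])
ci=bot.camera_info("wrist");np.save("ciw.npy",ci,allow_pickle=True)
im=bot.grab_frame("wrist"); cv2.imwrite("pics/w6.png",im[:,:,::-1])
o=bot.observe(); print(o["clock"],o["position"],o["tool_rot"])
for t in("jig","stop","shaft"):
  for d in bot.masks_of("wrist",t): print(t,d["conf"],d["point"],rect(d["mask"],ci,.012))
im=bot.grab_frame("side"); cv2.imwrite("pics/s6.png",cv2.resize(im[180:340,150:400],None,fx=3,fy=3)[:,:,::-1])
E
```

```text
7.1 [0.47508211 0.23154149 0.15777201] [ 3.13906085 -0.00555924  0.11177272] [ 0.07108072  0.06130402 -3.87825671] [ 0.05213598 -0.02910856  0.02823047] 0.026679217526401778
7.15 [0.47522272 0.23123668 0.15776699] [ 3.13893562 -0.00556499  0.11121327]
jig 0.65 [301.5, 57.7] ((518.7391357421875, 218.13723754882812), (195.50558471679688, 93.921142578125), 6.38216495513916)
jig 0.39 [434.3, 204.9] ((461.9564514160156, 72.15449523925781), (30.100095748901367, 24.764545440673828), 68.43434143066406)
shaft 0.88 [261.5, 210.7] ((413.6934814453125, 224.1068115234375), (307.24139404296875, 65.17465209960938), 6.145681381225586)
```

View pics/w6.png

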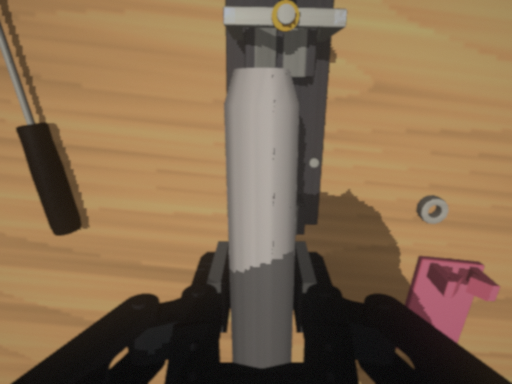

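View pics/s6.png

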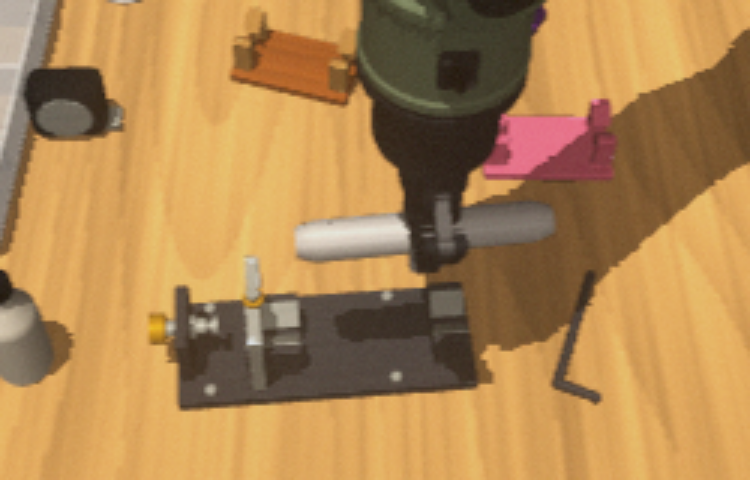

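```bash
python3 - <<'E'
from h import *
ci=np.load("ciw.npy",allow_pickle=True).item()
im=cv2.imread("pics/w6.png")
a=cv2.resize(im[0:240,200:360],None,fx=3.5,fy=2.5,interpolation=cv2.INTER_CUBIC); cv2.imwrite("pics/w6c.png",a)
print("plunger",ray(ci,[286,13],.094))
b=ray(ci,[[225,16],[346,18]],.088); print("bar",b, np.arctan2(b[0,1]-b[1,1],b[0,0]-b[1,0])-np.pi/2, b.mean(0))
e=ray(ci,[[329,50],[317,222]],.012); d=e[0]-e[1]; print("edge",e,np.arctan2(d[1],d[0]))
s=ray(ci,[[313,162]],.013); print(s)
E
```

```text
plunger [[0.59195245 0.23097133 0.094     ]]
bar [[0.58769823 0.26493886 0.088     ]
 [0.59433147 0.19635428 0.088     ]] 0.09641632424041124 [0.59101485 0.23064657 0.088     ]
edge [[0.58481854 0.18948747 0.012     ]
 [0.43747882 0.17509051 0.012     ]] 0.09740350906426506
[[0.49368227 0.18797354 0.013     ]]
```

View pics/w6c.png

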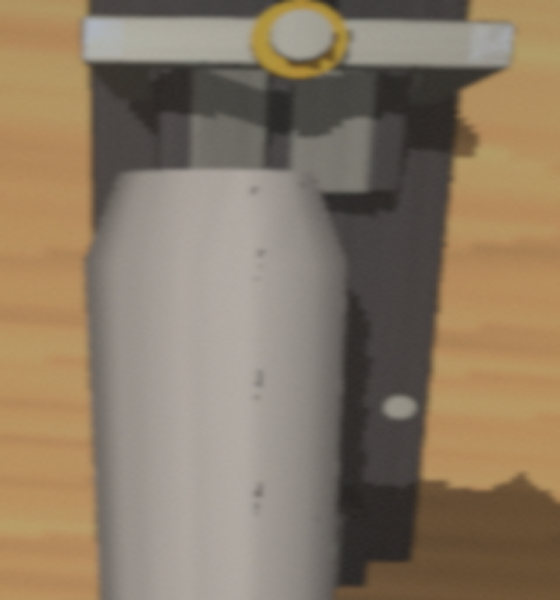

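```bash
python3 - <<'E'
from h import *
o=bot.observe(); p=o["position"]; yaw=o["tool_rot"][2]; print(o["clock"],p,o["tool_rot"])
ci=np.load("ciw.npy",allow_pickle=True).item()
e=ray(ci,[[261.5,67.5]],.176+.010-.0015)[0]; print("lead top",e)
w=ray(ci,[[227,110],[297,110]],.1755); print("w",w)
w2=ray(ci,[[231,240],[294,240]],.1755); print(w2)
m=w.mean(0)-w2.mean(0); ang=np.arctan2(m[1],m[0]); print("shaft yaw",ang)
u=np.array([np.cos(ang),np.sin(ang)]); c=e[:2]-.085*u; print("center",c,"offset along",(c-p[:2])@u,"lat",(c-p[:2])@np.array([-u[1],u[0]]))
for z in(.176,):print(np.linalg.norm(w[0]-w[1]),np.linalg.norm(w2[0]-w2[1]))
E
```

```text
7.35 [0.47552984 0.23135712 0.15819871] [ 3.13932515 -0.00637544  0.11096764]
lead top [0.55860601 0.24115235 0.1845    ]
w [[0.54325879 0.25197044 0.1755    ]
 [0.5460551  0.22679132 0.1755    ]]
[[0.49173364 0.24622818 0.1755    ]
 [0.49455109 0.22058873 0.1755    ]]
shaft yaw 0.1154212380898391
center [0.47417157 0.23136331] offset along -0.0013485201911509152 lat 0.000162577489071671
0.025333919607840198 0.025793787213020537
```

>>> drive_tool --pt "0 0.012 -0.006 0 -0.008" --pt "0 0.009 -0.004 0 -0.008" --pt "0 0 0 0 0" --pt "0 0 0 -0.02 0" --pt "0 0 0 -0.02 0" --pt "0 0 0 -0.02 0" --pt "0 0 0 -0.01 0" --pt "0 0 0 0 0" --pt "0 0 0 0 0"

```text
clock: 8.25
position: [0.5002, 0.219, 0.0871]
tool_rot: [3.14, -0.009, 0.089]
force: [-0.8, 0.2, -2.1]
grip_width: 0.0265
```

```bash
python3 - <<'E'
from h import *
o=bot.observe(); print(o["clock"],o["position"],o["tool_rot"],o["force"],o["moment"],o["grip_width"])
ci=bot.camera_info("wrist");np.save("ciw.npy",ci,allow_pickle=True)
im=bot.grab_frame("wrist"); cv2.imwrite("pics/w7.png",im[:,:,::-1])
im=bot.grab_frame("side"); cv2.imwrite("pics/s7.png",cv2.resize(im[230:330,180:340],None,fx=4.5,fy=4.5,interpolation=cv2.INTER_CUBIC)[:,:,::-1])
E
```

```text
8.25 [0.50023075 0.21904312 0.08705109] [ 3.14004721 -0.00888196  0.08925743] [-0.76880025  0.19557518 -2.07475431] [0.01319969 0.00991927 0.00291889] 0.026450848020941765
```

View pics/w7.png

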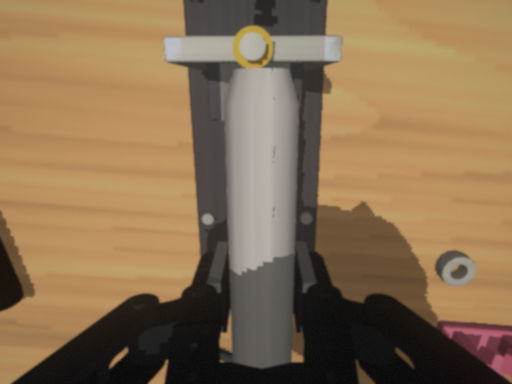

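View pics/s7.png

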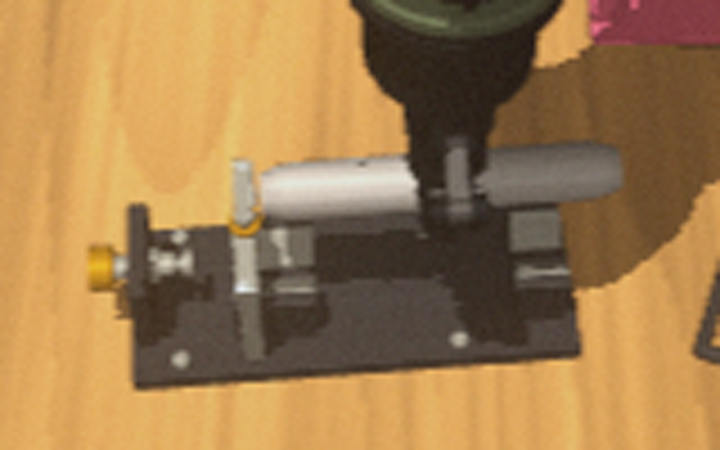

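```bash
python3 - <<'E'
from h import *
ci=np.load("ciw.npy",allow_pickle=True).item()
s=ray(ci,[[207.5,219],[306,218]],.013); print("screws",s,s.mean(0),np.arctan2(s[0,1]-s[1,1],s[0,0]-s[1,0])-np.pi/2)
b=ray(ci,[[165,49],[342,49]],.088); print("bar",b,b.mean(0),np.linalg.norm(b[0]-b[1]),np.arctan2(b[0,1]-b[1,1],b[0,0]-b[1,0])-np.pi/2)
pl=ray(ci,[[253,46]],.094);print(pl)
l=ray(ci,[[187,20],[204,240]],.012);r=ray(ci,[[326,20],[316,240]],.012);print(l,r)
for q in(l,r):
  d=q[0]-q[1];print(np.arctan2(d[1],d[0]))
e=ray(ci,[[261.5,68]],.087+.0184+.010-.0015)[0]; print("lead",e)
w=ray(ci,[[227,110],[298,110]],.105).mean(0); w2=ray(ci,[[231,240],[294,240]],.105).mean(0);d=w-w2;print(w,w2,np.arctan2(d[1],d[0]))
E
```

```text
screws [[0.48648725 0.25560639 0.013     ]
 [0.4932298  0.18737694 0.013     ]] [0.48985852 0.22149166 0.013     ] 0.09850188054557996
bar [[0.58845163 0.26489264 0.088     ]
 [0.59455451 0.19607501 0.088     ]] [0.59150307 0.23048382 0.088     ] 0.06908771387869746 0.08845060837302698
[[0.59196818 0.23060116 0.094     ]]
[[0.61064194 0.27266839 0.012     ]
 [0.46967584 0.25758893 0.012     ]] [[0.61784327 0.19158135 0.012     ]
 [0.47666088 0.1779007  0.012     ]]
0.10656699659618765
0.09659897078606043
lead [0.58369355 0.22673312 0.1139    ]
[0.56989486 0.22512174 0.105     ] [0.51831584 0.22049845 0.105     ] 0.08939605586832709
```

>>> drive_tool --pt "0 -0.005 0.0035 0 0.005" --pt "0 0 0 0 0" --pt "0 0 0 -0.012 0" --pt "0 0 0 -0.012 0" --pt "0 0 0 -0.012 0" --pt "0 0 0 0 0" --pt "0 0 0 0 0"

```text
clock: 9.05
position: [0.4953, 0.2232, 0.0492]
tool_rot: [3.141, -0.011, 0.095]
force: [0.2, 0.1, -2.2]
grip_width: 0.0268
```

```bash
python3 - <<'E'
from h import *
o=bot.observe(); print(o["clock"],o["position"],o["tool_rot"],o["force"],o["moment"],o["grip_width"])
ci=bot.camera_info("wrist")
im=bot.grab_frame("wrist"); cv2.imwrite("pics/w8.png",im[:,:,::-1])
im=bot.grab_frame("side"); cv2.imwrite("pics/s8.png",cv2.resize(im[230:330,180:340],None,fx=4.5,fy=4.5,interpolation=cv2.INTER_CUBIC)[:,:,::-1])
np.save("ciw.npy",ci,allow_pickle=True)
E
```

```text
9.05 [0.4952677  0.22322946 0.04916939] [ 3.14092835 -0.01110455  0.09482164] [ 0.21978567  0.13092018 -2.16130797] [ 0.00744265  0.04002808 -0.00446815] 0.02680200499668711
```

View pics/w8.png

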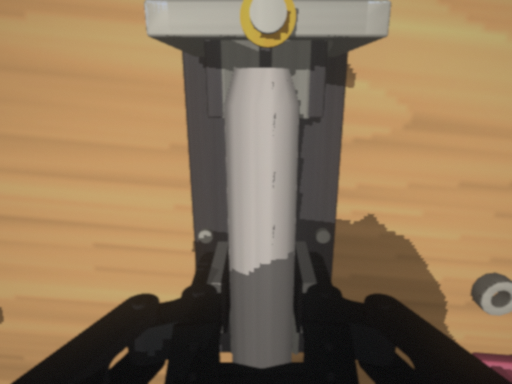

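View pics/s8.png

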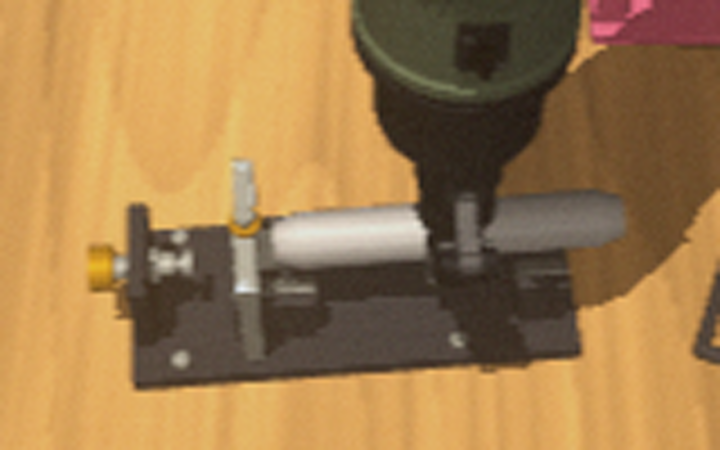

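```bash
python3 - <<'E'
from h import *
ci=np.load("ciw.npy",allow_pickle=True).item()
s=ray(ci,[[205.5,236.5],[322.5,236.5]],.013); print("screws",s.mean(0),np.arctan2(s[0,1]-s[1,1],s[0,0]-s[1,0])-np.pi/2)
w=ray(ci,[[227,110],[298.5,110]],.0675).mean(0); w2=ray(ci,[[231,240],[294,240]],.0675).mean(0);d=w-w2;print(w,w2,np.arctan2(d[1],d[0]))
l=ray(ci,[[184,70],[193,220]],.012);r=ray(ci,[[345,70],[336,220]],.012);print(l,r)
v=ray(ci,[[206,110],[323,110]],.046);print("V",v,v.mean(0))
b=ray(ci,[[146,10],[390,10]],.088);print("bar",b,b.mean(0))
pl=ray(ci,[[268,12]],.094);print(pl)
print(ray(ci,[[261.5,68]],.0675+.01))
E
```

```text
screws [0.48957135 0.22143232 0.013     ] 0.0935604825709293
[0.5648725  0.22964388 0.0675    ] [0.51345462 0.22483196 0.0675    ] 0.09331280185963628
[[0.57698112 0.27045796 0.012     ]
 [0.49567152 0.26327111 0.012     ]] [[0.58461117 0.18952279 0.012     ]
 [0.50340321 0.18091774 0.012     ]]
V [[0.56116781 0.25334174 0.046     ]
 [0.56581769 0.20396935 0.046     ]] [0.56349275 0.22865555 0.046     ]
bar [[0.59011415 0.2646972  0.088     ]
 [0.59647779 0.19728797 0.088     ]] [0.59329597 0.23099259 0.088     ]
[[0.59167108 0.2309594  0.094     ]]
[[0.57856092 0.23140645 0.0775    ]]
```

>>> drive_tool --pt "0 0 -0.001 -0.006 0" --pt "0 0 0 -0.006 0" --pt "0 0 0 -0.002 0" --pt "0 0 0 0 0"

```text
clock: 9.55
position: [0.4959, 0.2223, 0.0351]
tool_rot: [-3.141, -0.013, 0.095]
force: [-0.3, 0.4, -1.4]
grip_width: 0.0268
```

>>> drive_tool --pt "0 0 0 -0.0015 0" --pt "0 0 0 -0.0015 0" --pt "0 0 0 0 0"

```text
clock: 9.85
position: [0.4961, 0.2222, 0.0321]
tool_rot: [3.142, -0.013, 0.094]
force: [-0.3, -0.9, -1.5]
grip_width: 0.0269
```

>>> drive_tool --pt "0 0 0 -0.001 0" --pt "0 0 0 0 0" --pt "0 0 0 0 0"

```text
clock: 10.15
position: [0.4965, 0.2218, 0.0317]
tool_rot: [3.141, -0.014, 0.094]
force: [0.5, -0.5, -1.9]
grip_width: 0.0264
```

>>> drive_tool --pt "0 -0.0005 0 -0.0015 0" --pt "0 0 0 -0.001 0" --pt "0 0 0 0 0"

```text
clock: 10.45
position: [0.4967, 0.2218, 0.0316]
tool_rot: [3.141, -0.016, 0.093]
force: [0.3, -1.1, -0.3]
grip_width: 0.0268
```

```bash
python3 - <<'E'
from h import *
o=bot.observe(); print(o["clock"],o["position"],o["tool_rot"],o["force"],o["moment"],o["grip_width"])
im=bot.grab_frame("wrist"); cv2.imwrite("pics/w9.png",im[:,:,::-1])
im=bot.grab_frame("side"); cv2.imwrite("pics/s9.png",cv2.resize(im[230:330,180:340],None,fx=4.5,fy=4.5,interpolation=cv2.INTER_CUBIC)[:,:,::-1])
E
```

```text
10.45 [0.49671015 0.22183938 0.03162671] [ 3.14127378 -0.01616282  0.09330746] [ 0.26115366 -1.09183161 -0.28629086] [-0.21945169  0.01362321 -0.01722975] 0.026779544407205577
```

View pics/s9.png

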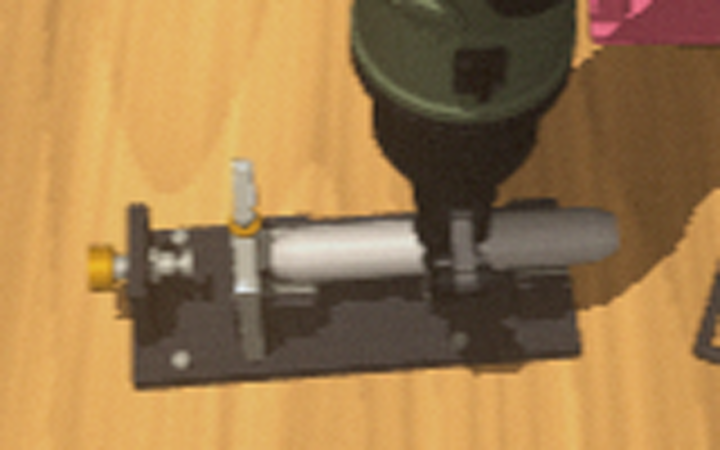

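View pics/w9.png

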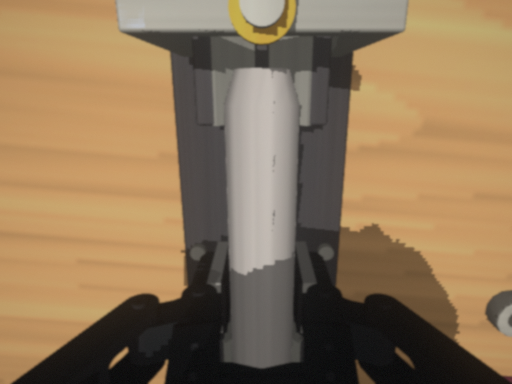

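>>> drive_tool --pt "50 0 0 0 0" --pt "50 0 0 0 0" --pt "50 0 0 0 0" --pt "50 0 0 0 0" --pt "50 0 0 0 0"

```text
clock: 11.05
position: [0.497, 0.2226, 0.0311]
tool_rot: [-3.141, -0.017, 0.094]
force: [-0.2, -0.2, -0.2]
grip_width: 0.0428
```

```bash
python3 - <<'E'
from h import *
o=bot.observe(); print(o["clock"],o["position"],o["tool_rot"],o["force"],o["moment"],o["grip_width"])
ci=bot.camera_info("wrist")
im=bot.grab_frame("wrist"); cv2.imwrite("pics/w10.png",im[:,:,::-1])
im=bot.grab_frame("side"); cv2.imwrite("pics/s10.png",cv2.resize(im[230:330,180:340],None,fx=4.5,fy=4.5,interpolation=cv2.INTER_CUBIC)[:,:,::-1])
np.save("ciw.npy",ci,allow_pickle=True)
E
```

```text
11.05 [0.49699408 0.22255031 0.03111055] [-3.14095216 -0.01672006  0.09376931] [-0.24118534 -0.19570876 -0.17483051] [ 0.04228824  0.01690555 -0.01459391] 0.04275245167150167
```

View pics/s10.png

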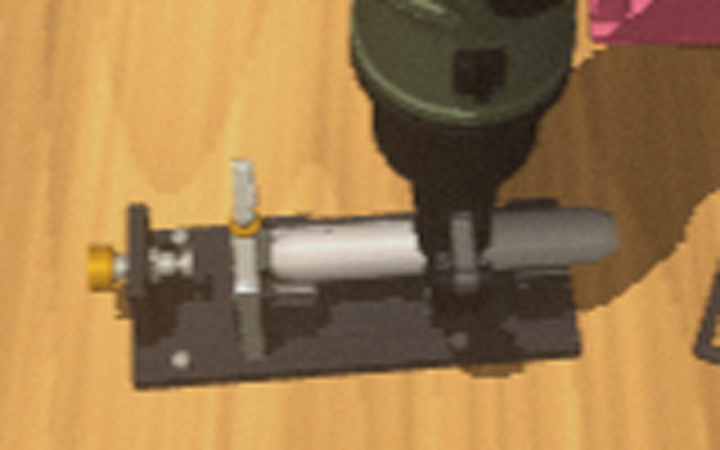

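View pics/w10.png

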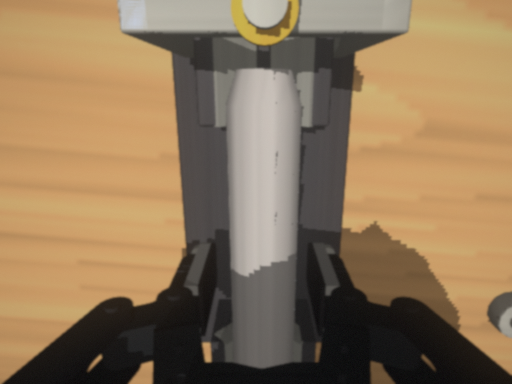

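```bash
python3 - <<'E'
from h import *
ci=np.load("ciw.npy",allow_pickle=True).item()
print("lead",ray(ci,[[264,69]],.060))
v=ray(ci,[[210,126],[317,126]],.046);print("V",v,v.mean(0),np.linalg.norm(v[0]-v[1]))
w=ray(ci,[[229,110],[300,110]],.050).mean(0); w2=ray(ci,[[232,240],[297,240]],.050).mean(0);d=w-w2;print(w,w2,np.arctan2(d[1],d[0]))
s=ray(ci,[[198,253],[326,253]],.013);print(s.mean(0))
E
```

```text
lead [[0.57992061 0.22973774 0.06      ]]
V [[0.55857244 0.24808371 0.046     ]
 [0.5623228  0.20784549 0.046     ]] [0.56044762 0.2279646  0.046     ] 0.04041261150625707
[0.5665852  0.22820888 0.05      ] [0.5153899  0.22329255 0.05      ] 0.09573740790614164
[0.49016902 0.22188951 0.013     ]
```

>>> drive_tool --pt "0 0 0 0 0" --pt "0 0 0 0 0" --pt "0 0 0 0 0" --pt "0 0 0 0 0" --pt "0 0 0 0 0" --newtons 50

```text
clock: 11.65
position: [0.4971, 0.2219, 0.0312]
tool_rot: [3.141, -0.017, 0.093]
force: [-0.7, -1.0, 1.6]
grip_width: 0.0264
```

>>> drive_tool --pt "0 0.002 0.0002 0 0" --pt "0 0.003 0.0003 0 0" --pt "0 0.003 0.0003 0 0" --pt "0 0 0 0 0"

```text
clock: 12.05
position: [0.5053, 0.2227, 0.0313]
tool_rot: [3.141, -0.016, 0.093]
force: [0.1, -2.2, 2.7]
grip_width: 0.0264
```

>>> drive_tool --pt "0 0.002 0 0 0" --pt "0 0.003 0.0002 0.0002 0" --pt "0 0.003 0.0002 0 0" --pt "0 0 0 0 0"

```text
clock: 12.45
position: [0.5142, 0.2235, 0.0313]
tool_rot: [-3.142, -0.016, 0.094]
force: [-0.3, -0.1, 2.2]
grip_width: 0.0265
```

>>> drive_tool --pt "0 0.002 0.0002 0 0" --pt "0 0.002 0.0002 0 0" --pt "0 0 0 0 0"

```text
clock: 12.75
position: [0.5178, 0.2238, 0.0312]
tool_rot: [3.141, -0.014, 0.094]
force: [0.2, -1.3, 2.5]
grip_width: 0.0264
```

>>> drive_tool --pt "0 0.0015 0.0001 0 0" --pt "0 0.0015 0.0001 0 0" --pt "0 0 0 0 0"

```text
clock: 13.05
position: [0.5202, 0.224, 0.0313]
tool_rot: [3.141, -0.013, 0.094]
force: [-1.5, -0.2, 2.2]
grip_width: 0.0266
```

```bash
python3 - <<'E'
from h import *
for k in range(3):
    o=bot.observe(); print(o["clock"],o["position"],o["tool_rot"],o["force"],o["moment"],o["grip_width"])
    im=bot.grab_frame("side")
cv2.imwrite("pics/s11.png",cv2.resize(im[250:330,180:310],None,fx=5.5,fy=5.5,interpolation=cv2.INTER_CUBIC)[:,:,::-1])
im=bot.grab_frame("wrist"); cv2.imwrite("pics/w11.png",im[:,:,::-1])
E
```

```text
13.05 [0.52020898 0.22404928 0.03125139] [ 3.14094348 -0.01304169  0.09409232] [-1.54044051 -0.23638564  2.20210143] [-0.27256057  0.16965543  0.03582703] 0.02659891443326257
13.1 [0.52022891 0.22404695 0.03122361] [ 3.14100285 -0.01317551  0.09405777] [-3.04323735 -1.19342819  2.95519387] [-0.15924159  0.40578442 -0.01951903] 0.026655433905001445
13.15 [0.52024571 0.22402948 0.03124146] [ 3.14102196 -0.01328834  0.09403839] [-1.49066383 -0.8933904   2.42392995] [-0.13796168  0.33696737  0.06054647] 0.027014878371130088
```

View pics/s11.png

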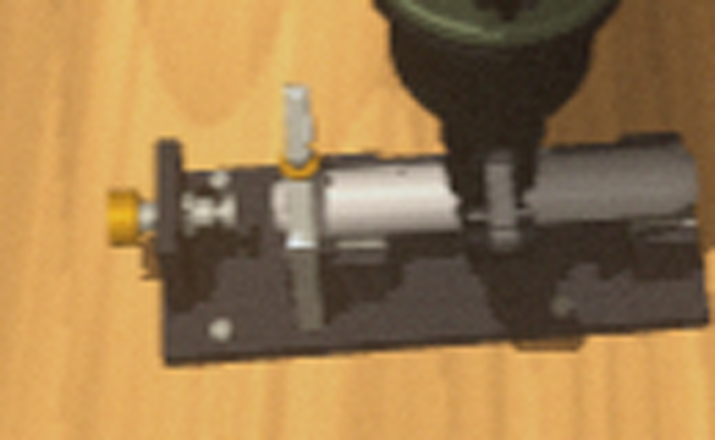

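View pics/w11.png

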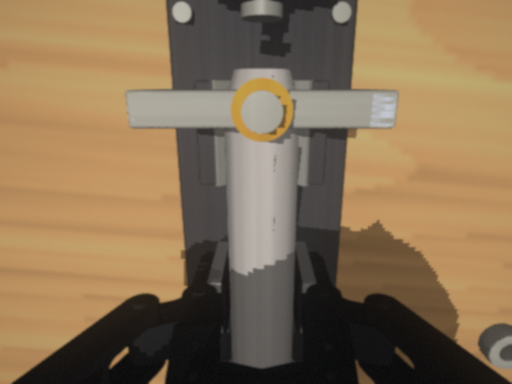

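```bash
python3 - <<'E'
from h import *
ci=bot.camera_info("wrist")
print(ray(ci,[[263,68.5]],.060),ray(ci,[[262,20.5]],.056))
im=cv2.imread("pics/w11.png")
cv2.imwrite("pics/w11c.png",cv2.resize(im[0:90,200:330],None,fx=6,fy=6,interpolation=cv2.INTER_CUBIC))
E
```

```text
[[0.60335695 0.23161773 0.06      ]] [[0.61781407 0.23328744 0.056     ]]
```

View pics/w11c.png

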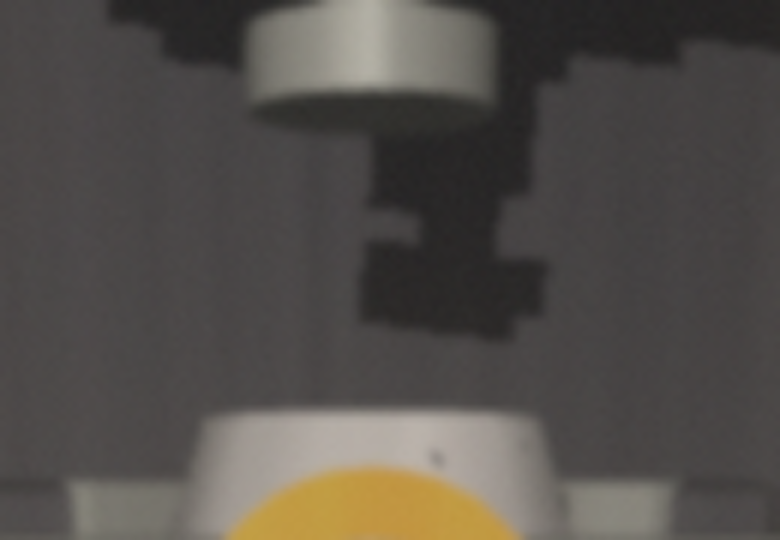

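>>> drive_tool --pt "0 0.002 0.0002 0 0" --pt "0 0.002 0.0002 0 0" --pt "0 0.002 0.0002 0 0"

```text
clock: 13.55
position: [0.5252, 0.2245, 0.0312]
tool_rot: [3.14, -0.011, 0.094]
force: [-5.6, -1.0, 6.0]
grip_width: 0.0266
```

>>> drive_tool --pt "0 0.002 0.0002 0 0" --pt "0 0.002 0.0002 0 0"

```text
clock: 13.75
position: [0.5287, 0.2248, 0.0312]
tool_rot: [3.14, -0.01, 0.095]
force: [-5.6, -1.6, 5.1]
grip_width: 0.026
```

>>> drive_tool --pt "0 0 0 0 0"

```text
clock: 13.85
position: [0.5289, 0.2248, 0.0312]
tool_rot: [3.14, -0.01, 0.095]
force: [-0.6, -1.3, 2.1]
grip_width: 0.0264
```

>>> drive_tool --pt "0 0.002 0.0002 0.0003 0" --pt "0 0.002 0.0002 0 0"

```text
clock: 14.05
position: [0.5326, 0.2252, 0.0313]
tool_rot: [3.14, -0.009, 0.095]
force: [-3.9, -1.0, 0.4]
grip_width: 0.0263
```

>>> drive_tool --pt "0 0.0015 0.0001 0 0"

```text
clock: 14.15
position: [0.5342, 0.2253, 0.0312]
tool_rot: [3.14, -0.009, 0.095]
force: [-3.9, 0.1, 2.3]
grip_width: 0.0265
```

>>> drive_tool --pt "0 0.001 0.0001 0 0"

```text
clock: 14.25
position: [0.5353, 0.2254, 0.0312]
tool_rot: [3.14, -0.009, 0.095]
force: [-3.1, -0.5, 1.6]
grip_width: 0.0265
```

```bash
python3 - <<'E'
from h import *
ci=bot.camera_info("wrist")
im=bot.grab_frame("wrist")[:,:,::-1]
cv2.imwrite("pics/w12c.png",cv2.resize(im[0:110,200:330],None,fx=5,fy=5,interpolation=cv2.INTER_CUBIC))
o=bot.observe(); print(o["clock"],o["position"],o["tool_rot"],o["force"])
E
```

```text
14.3 [0.53540635 0.225396   0.0311573 ] [ 3.13965686 -0.0087076   0.09470722] [-3.00884232 -0.0353526   2.60947295]
```

View pics/w12c.png

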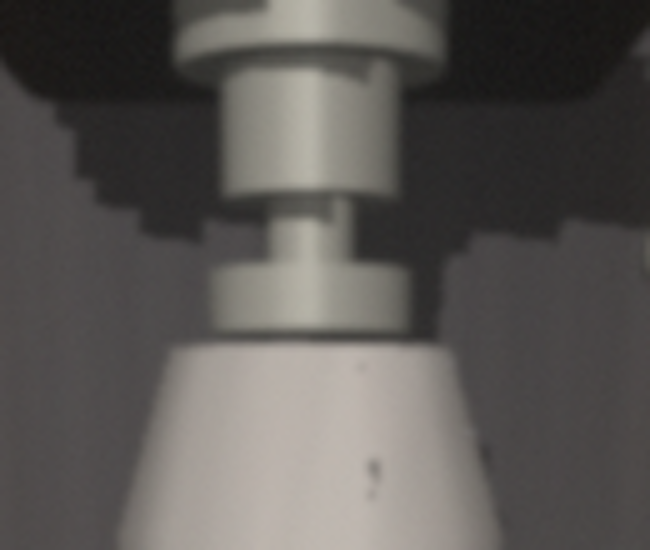

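>>> drive_tool --pt "0 0.001 0.0001 0 0" --pt "0 0.001 0.0001 0 0"

```text
clock: 14.5
position: [0.5374, 0.2256, 0.0311]
tool_rot: [3.14, -0.008, 0.095]
force: [-3.8, -0.6, 2.0]
grip_width: 0.0263
```

>>> drive_tool --pt "0 0.001 0.0001 0 0"

```text
clock: 14.6
position: [0.5383, 0.2257, 0.0311]
tool_rot: [3.14, -0.008, 0.095]
force: [-5.8, -1.4, 2.8]
grip_width: 0.0262
```

```bash
python3 - <<'E'
from h import *
im=bot.grab_frame("wrist")[:,:,::-1]
cv2.imwrite("pics/w13c.png",cv2.resize(im[0:110,200:330],None,fx=5,fy=5,interpolation=cv2.INTER_CUBIC))
o=bot.observe(); print(o["clock"],o["position"],o["tool_rot"],o["force"])
E
```

```text
14.65 [0.53851798 0.22570435 0.03114792] [ 3.13957278 -0.00842514  0.09476223] [-3.3270137  -0.82630425  2.49464545]
```

View pics/w13c.png

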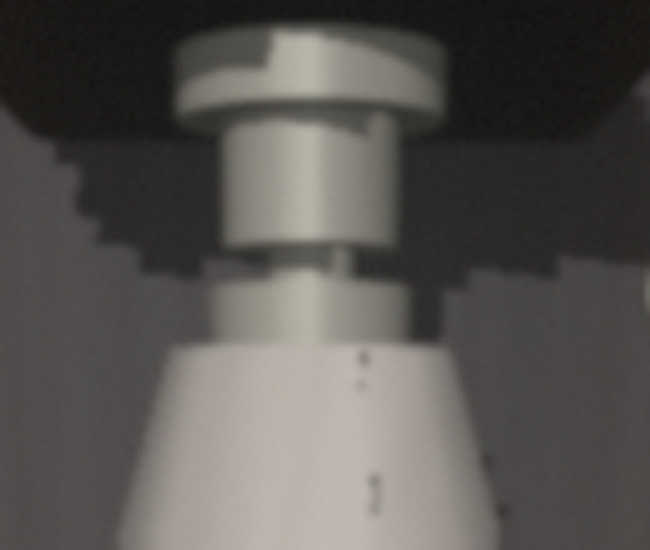

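>>> drive_tool --pt "0 0.0008 0.0001 0 0"

```text
clock: 14.75
position: [0.5393, 0.2258, 0.0312]
tool_rot: [3.14, -0.008, 0.095]
force: [-4.5, -0.8, 1.9]
grip_width: 0.0266
```

>>> drive_tool --pt "0 0.0006 0 0 0"

```text
clock: 14.85
position: [0.5399, 0.2258, 0.0312]
tool_rot: [3.14, -0.008, 0.095]
force: [-4.5, -0.2, 2.4]
grip_width: 0.0263
```

>>> drive_tool --pt "0 0.0006 0.0001 0 0"

```text
clock: 14.95
position: [0.5405, 0.2259, 0.0311]
tool_rot: [3.139, -0.008, 0.095]
force: [-5.7, -0.8, 2.8]
grip_width: 0.0266
```

>>> drive_tool --pt "0 0.0005 0 0 0"

```text
clock: 15.05
position: [0.5406, 0.2259, 0.0311]
tool_rot: [3.139, -0.007, 0.095]
force: [-7.9, -1.3, 5.0]
grip_width: 0.0265
```

```bash
cat > f.py <<'E'
from h import *
import sys
F=[]
for k in range(3):
    o=bot.observe(); F.append(o["force"]); im=bot.grab_frame("wrist")[:,:,::-1]
o=bot.observe(); F.append(o["force"])
print(o["clock"],np.round(o["position"],5),np.round(F,1).tolist(),np.mean(F,0).round(2))
cv2.imwrite(f"pics/{sys.argv[1]}.png",cv2.resize(im[0:110,200:330],None,fx=5,fy=5,interpolation=cv2.INTER_CUBIC))
E
python3 f.py w14c
```

```text
15.2 [0.54058 0.22589 0.03108] [[-7.9, -1.3, 5.0], [-5.9, -1.3, 4.5], [-7.0, -0.0, 4.4], [-5.5, -0.5, 4.1]] [-6.58 -0.8   4.52]
```

View pics/w14c.png

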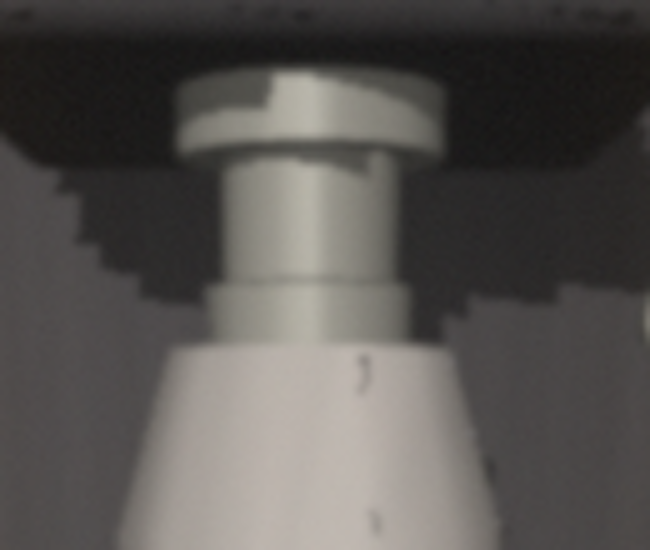

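>>> drive_tool --pt "0 0.0006 0.0001 0 0"

```text
clock: 15.3
position: [0.5406, 0.2259, 0.031]
tool_rot: [3.139, -0.006, 0.095]
force: [-9.6, -1.5, 5.5]
grip_width: 0.0264
```

```bash
python3 f.py w15c
```

```text
15.45 [0.54063 0.2259  0.03103] [[-9.6, -1.5, 5.5], [-7.8, -0.8, 5.9], [-8.8, -1.3, 5.1], [-6.9, -2.0, 5.4]] [-8.26 -1.39  5.45]
```

>>> drive_tool --pt "0 0.0008 0.0001 0 0"

```text
clock: 15.55
position: [0.5407, 0.2259, 0.031]
tool_rot: [3.139, -0.005, 0.095]
force: [-10.2, -2.2, 7.1]
grip_width: 0.0263
```

```bash
python3 f.py w16c
```

```text
15.7 [0.54068 0.22587 0.03097] [[-10.2, -2.2, 7.1], [-10.1, -1.4, 6.8], [-9.3, -1.9, 7.0], [-9.5, -1.9, 6.7]] [-9.77 -1.87  6.88]
```

>>> drive_tool --pt "0 0.001 0.0002 0.0002 0"

```text
clock: 15.8
position: [0.5408, 0.2259, 0.0311]
tool_rot: [3.138, -0.003, 0.095]
force: [-9.9, -2.2, 5.2]
grip_width: 0.0265
```

```bash
python3 f.py w17c
```

```text
15.95 [0.54079 0.22589 0.03104] [[-9.9, -2.2, 5.2], [-10.1, -1.5, 5.2], [-9.9, -2.5, 6.4], [-10.4, -2.7, 6.6]] [-10.07  -2.22   5.83]
```

>>> drive_tool --pt "0 0.0012 0.0002 0.0002 0"

```text
clock: 16.05
position: [0.5408, 0.2259, 0.0311]
tool_rot: [3.137, -0.001, 0.096]
force: [-11.5, -2.3, 6.0]
grip_width: 0.0265
```

```bash
python3 f.py w18c
```

```text
16.2 [0.54087 0.22586 0.03102] [[-11.5, -2.3, 6.0], [-11.1, -1.9, 6.2], [-11.3, -1.6, 7.3], [-10.1, -2.5, 5.4]] [-10.98  -2.08   6.2 ]
```

>>> drive_tool --pt "0 0.0016 0.0002 0.0003 0"

```text
clock: 16.3
position: [0.541, 0.2258, 0.031]
tool_rot: [3.137, 0.002, 0.096]
force: [-14.6, -1.5, 6.7]
grip_width: 0.0264
```

```bash
python3 f.py w19c
```

```text
16.45 [0.54104 0.22586 0.03103] [[-14.6, -1.5, 6.7], [-12.2, -1.3, 6.2], [-12.7, -2.2, 5.9], [-12.3, -1.2, 6.5]] [-12.95  -1.53   6.34]
```

View pics/w19c.png

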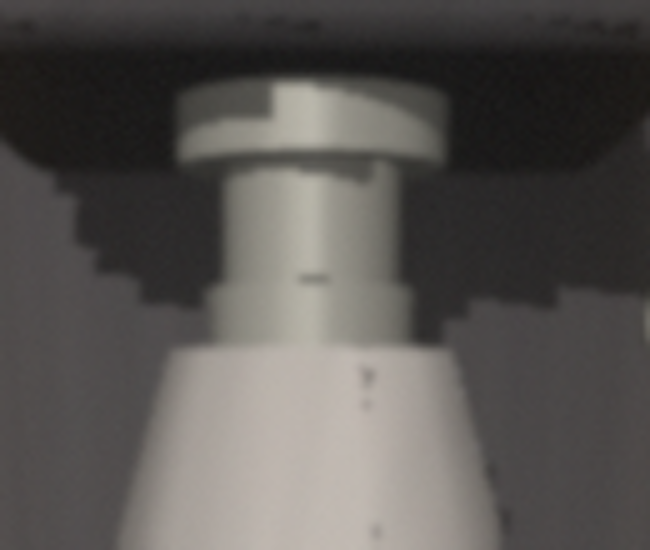

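```bash
python3 - <<'E'
from h import *
F=[]
for k in range(26):
    bot.grab_frame("wrist"); F.append(bot.observe()["force"])
F=np.array(F); print(bot.observe()["clock"]); print(F.round(1)[:,0].tolist(),F.mean(0))
E
```

```text
17.75
[-12.8, -12.3, -12.4, -12.7, -11.7, -11.9, -11.7, -11.7, -12.8, -12.5, -12.9, -11.6, -13.0, -11.5, -12.2, -12.1, -12.5, -12.4, -12.3, -11.9, -12.0, -11.9, -12.9, -12.0, -12.5, -11.8] [-12.23025826  -1.705479     6.20984438]
```

>>> drive_tool --pt "0 0.0017 0.0002 0.0006 0"

```text
clock: 17.85
position: [0.5411, 0.2259, 0.0312]
tool_rot: [3.136, 0.005, 0.096]
force: [-12.6, -2.0, 1.9]
grip_width: 0.0265
```

```bash
python3 f.py w20c
```

```text
18.0 [0.54117 0.22586 0.0312 ] [[-12.6, -2.0, 1.9], [-12.6, -1.9, 1.6], [-12.7, -1.6, 3.7], [-12.8, -0.6, 3.8]] [-12.69  -1.51   2.76]
```

>>> drive_tool --pt "0 0.0019 0.0002 0.0003 0"

```text
clock: 18.1
position: [0.5412, 0.2258, 0.0311]
tool_rot: [3.135, 0.008, 0.097]
force: [-16.6, -1.5, 7.8]
grip_width: 0.0272
```

```bash
python3 - <<'E'
from h import *
F=[]
for k in range(28):
    F.append(bot.observe()["force"]); bot.grab_frame("wrist")
F=np.array(F); print(bot.observe()["clock"],bot.observe()["position"]); print(F.round(1)[:,0].tolist(),F.mean(0))
E
```

```text
19.5 [0.54125021 0.22583302 0.03106701]
[-16.6, -14.8, -14.7, -14.6, -15.0, -14.9, -14.6, -14.4, -14.0, -15.1, -14.6, -14.8, -15.8, -15.2, -14.7, -15.0, -15.7, -14.8, -14.5, -14.7, -15.4, -15.6, -14.9, -14.9, -15.0, -15.6, -14.4, -14.5] [-14.95382254  -1.53836059   6.33472713]
```

>>> drive_tool --pt "0 0.0007 0 0.0002 0"

```text
clock: 19.6
position: [0.5411, 0.2258, 0.0311]
tool_rot: [3.135, 0.01, 0.097]
force: [-6.8, -0.1, 4.8]
grip_width: 0.0261
```

```bash
python3 f.py w21c
```

```text
19.75 [0.54109 0.22578 0.03112] [[-6.8, -0.1, 4.8], [-10.4, -1.1, 4.6], [-9.5, -0.9, 5.7], [-11.2, -1.1, 4.6]] [-9.5  -0.82  4.9 ]
```

Now I'll open the jaws to 60%, with no sideways motion.

>>> drive_tool --pt "60 0.0003 0 0.0001 0" --pt "60 0 0 0 0" --pt "60 0 0 0 0" --pt "60 0 0 0 0" --pt "60 0 0 0 0"

```text
clock: 20.25
position: [0.5432, 0.2262, 0.0315]
tool_rot: [3.136, 0.007, 0.097]
force: [-0.5, 0.6, -0.4]
grip_width: 0.0514
```

```bash
python3 f.py w22c; python3 - <<'E'
from h import *
im=bot.grab_frame("wrist")[:,:,::-1]; cv2.imwrite("pics/w22.png",im)
E
```

```text
20.4 [0.54307 0.22623 0.03152] [[-0.5, 0.6, -0.4], [1.0, 0.2, 0.3], [-0.1, -1.0, 1.2], [-0.6, -0.4, 0.3]] [-0.07 -0.15  0.36]
```

View pics/w22c.png

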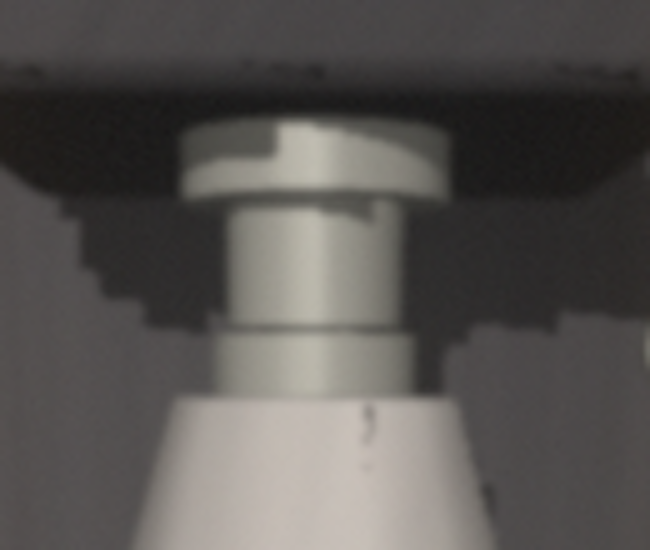

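View pics/w22.png

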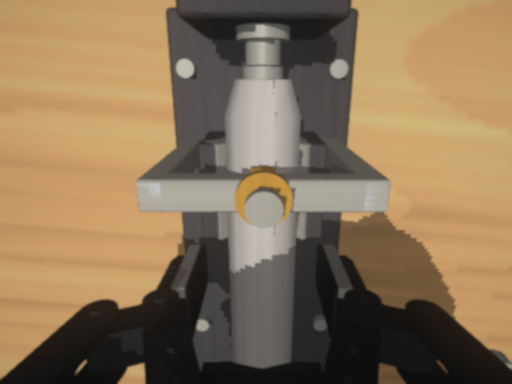

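>>> drive_tool --pt "100 -0.001 0 0.005 0" --pt "100 -0.001 0 0.015 0" --pt "100 0 0 0.03 0" --pt "100 0 0 0.04 0" --pt "100 -0.01 0 0.04 0" --pt "100 -0.01 0 0.03 0" --pt "100 0 0 0 0" --pt "100 0 0 0 0"

```text
clock: 21.25
position: [0.5186, 0.2259, 0.2044]
tool_rot: [3.137, 0.004, 0.097]
force: [-1.1, -0.3, 0.2]
grip_width: 0.0858
```

```bash
python3 f.py w23c; python3 - <<'E'
from h import *
im=bot.grab_frame("wrist")[:,:,::-1]; cv2.imwrite("pics/w23.png",im[:260])
cv2.imwrite("pics/w23c.png",cv2.resize(im[0:200,180:340],None,fx=3,fy=3,interpolation=cv2.INTER_CUBIC))
im=bot.grab_frame("side")[:,:,::-1]; cv2.imwrite("pics/s23.png",cv2.resize(im[130:330,130:370],None,fx=3,fy=3,interpolation=cv2.INTER_CUBIC))
E
```

```text
21.4 [0.51845 0.22576 0.2027 ] [[-1.1, -0.3, 0.2], [-0.2, 0.9, 1.3], [0.1, -1.0, 0.1], [-0.0, -0.2, -0.6]] [-0.32 -0.14  0.25]
```

View pics/w23c.png

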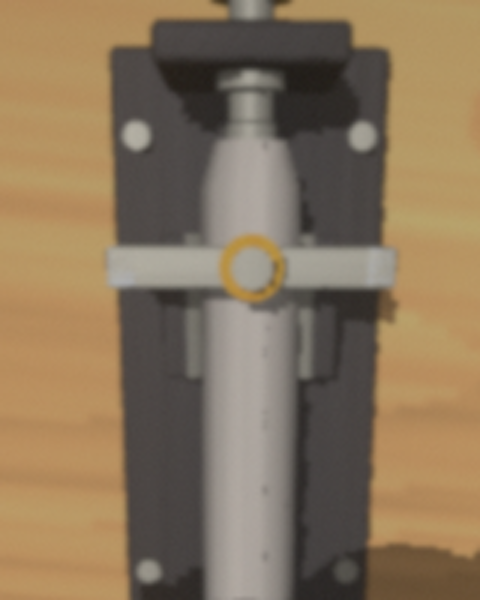

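View pics/s23.png

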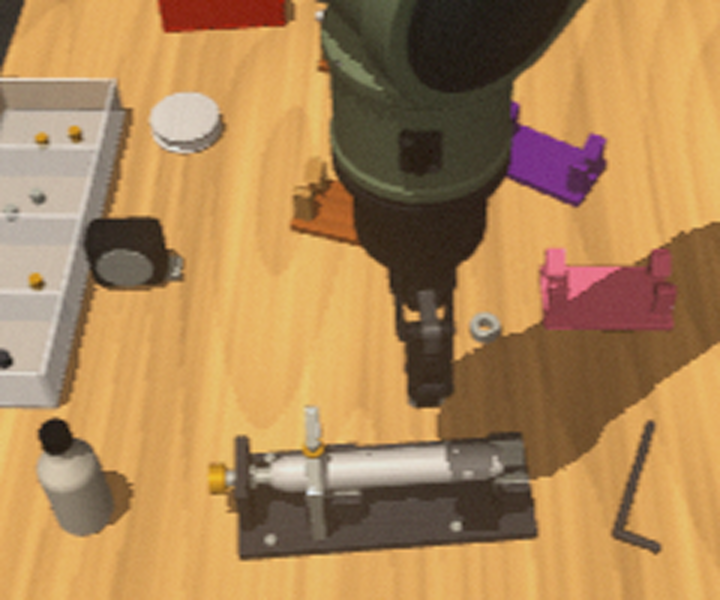

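The shaft is home, its end touching the button and the button against the sleeve (wrist crop around (250,130)). It lies along the groove under the plunger. The gripper is clear, and the other things in view look undisturbed.

```bash
python3 -c "
from workcell import bot
print(bot.job_done())"
```

```text
the job is handed in; nothing more can be done
None
```

I loaded the 28 mm shaft into the jig, pressed it against the stop, let go, and handed the job in at about 21.5 s. No verdict was reported.

- **Pick and lay:** I took the shaft from its wooden rest and lowered it into the V's, with its centre measured at about jig x = -55.5 mm. Opening the jaws let it settle, and it then read 0.096 rad against the jig's roughly 0.095 rad.
- **Slide and press:** I re-gripped it and slid it under the plunger. The sliding drag read about 4 N there, then the button visibly bottomed.
- **Hold:** I pressed in two holds, at about 12 N on the wrist for 1.3 s and about 15 N for 1.4 s. Taking off the drag and the friction from pressing down, the stop itself saw roughly 7–8 N, then 10–11 N. The stop force is my estimate, not a direct reading. The highest wrist reading was 16.6 N, or about 12 N on the stop.
- **Last checks:** After release, the wrist picture shows the shaft end on the button and the button closed against its sleeve. The shaft lies along the groove under the plunger, and the gripper is about 0.15 m clear with the wrist force back near zero. The other things in view look undisturbed, but the thin shaft was mostly hidden behind the arm in the last side picture, so I did not re-measure it.

**Disagreements:**
- The wrist camera read the shaft about 25.5 mm across and the gripper read 26.5 mm, against the stated 28 mm.
- My first jig position estimates differed by up to 5 mm along x, and I settled them with closer wrist views.

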